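Activate a filling capsule in the squeeze activator

ROBOT

A 6-joint arm with a two-finger parallel gripper is mounted at the origin on a cart in front of the work surface, level with it; the furniture and walls round the work are solid. World frame = base frame: x ahead of the robot, y to its left, z up, the work surface at z = 0. Lengths are in m, angles in rad, forces in N, time in s.
With the tool pointing down it reaches from about 0.2 to 0.875 m from the base axis. Payload 3.4 kg.
Tool frame: the origin (TCP) lies at the very end of the fingers, on their centre line; the grasp point (between the pads) lies 19 mm behind it; z points along the fingers, y is the line along which they close (so a half turn about z gives the same grasp; the last joint's range is limited). The gripper opens to 94 mm and grips with 3 to 60 N. Pads are 16 mm wide; open, the fingers measure 119 mm over their backs; the gripper's body (75 mm by 177 mm) begins 78 mm behind the grasp point.
Start: joints at [-1.229, 0.276, 1.505, -0, 1.361, -0.121], TCP at [0.257, -0.515, 0.205] pointing down, gripper open.
Joint ranges: [-2.89, 2.89], [-0.75, 2.08], [0.22, 2.7], [-1.18, 4.32], [0.11, 2.71], [-2.7, 2.7]. Speed limits (rad/s): [2.57, 2.57, 3.14, 3.14, 3.14, 3.14].

INTERFACE

Orientations are given as a unit quaternion [x, y, z, w].
In Python, from station import manip gives the robot as it stands.
- The arm moves only by the tool send_rows, never from a script. Its argument "increments" is a list of rows, each an object with "delta_pos": the shift along the tool's x, y, z each as a share of 0.5 m, from -1 to 1, a list of three; "dr": the turn, a rotation vector about the tool's x, y, z each as a share of 180 degrees, from -1 to 1, a list of three. In form: [{"delta_pos": [x, y, z], "dr": [ax, ay, az]}, ...]. A call has exactly 5 rows; each row is the pose to reach, as a shift and turn from the pose commanded when the call began, along the tool's axes at that moment, turning the shorter way round; what a row does not reach only later rows make up. A row lasts 1/12 s, in which the tool goes at most 41.7 mm and 7.16 degrees, less where a joint would pass 70% of its speed; a pose out of reach is approached as far as the arm can. A call with a number of a shift or a turn outside -1 to 1 is refused whole. A call with a gripper value outside its range is refused whole. "jaw" is the gripper command: -1 is shut, 1 is fully open, values between are in proportion, set as the call begins (left out, the last holds). The fingers move at their own pace and stop on an object; "grip_force" is the grip in N (left out, the last holds). Time passes only in rows, so rows that repeat a pose let the fingers close, or fill a call up. It gives the time, the measured TCP pose, the force, the opening and the grip force at its end, in the units of the state.
- manip.read_state(): the state, without advancing time (a new reading comes with each control period).
- manip.snapshot(name): name is "scene" or "top" or "wrist"; returns (picture, depth): 384x512x3 uint8, red, green, blue; 384x512 float32, m along the optical axis (not along the pixel's ray), 0 where there is no reading.
- manip.camera_params(name): a dict with "fx", "fy", "cx", "cy" (pixels), "k1" (the pictures are not rectified: a ray, as slopes to the right and down, at radius r is drawn at 1 + k1 r^2 times it, then the intrinsics apply), "view" (4x4, takes a point from world to camera coordinates). Camera axes: x right, y up, looking along -z (the intrinsics and any distortion apply to the point x, -y, -z); pixel columns grow to the right and rows downward; lengths in m; the calibration is good to about 2 mm. A picture is of the moment at which its call begins: read the wrist's pose just before it. camera_params takes no time and is no camera call; for the wrist camera it gives the pose at the moment of the call.
- manip.hand_in(): hands the job in; it is judged then, once.
The state is a dict: "time": time; "q": joint angles; "dq": joint speeds; "joint_torque": joint torques, N m; "tool_pos": TCP position; "tcp_rot": TCP orientation; "ft_force": force on the tool from outside, world axes, zero at the start; "torque": the same for the moment, N m; "finger_gap": finger opening in m; "finger_force": force on a finger pad.
Only numpy, scipy, OpenCV 4.12 (cv2) and the standard library are available. Lean on these libraries where they do the work, as an engineer would, in place of code of your own. Each camera call takes 0.05 s, during which the arm holds its last target. There are 200 camera calls.

TASK

Take the filling capsule from its little tray and lay it in the cradle of the capsule activator, between the press pads. Then gently squeeze the activator's two handles together until you feel the plunger resist, give and click home, and stop right there, for pressing on ruins the capsule. Let the handles spring open again, leave the capsule lying in the cradle, press the plunger only by means of the handles, and leave the other things where they are.

Things in the scene. Friction and masses are not known exactly. Their poses are not given: they have to be found in the camera images.
- capsule_centre (a point): Middle of the barrel of the capsule: an off-white plastic cylinder 19 mm across, barrel 26 mm long (13 mm either way), lying with its axis (this point's y axis) level. At -y the barrel ends in a nose 3 mm long; at +y a thin plunger sticks out, its end 10 to 18 mm beyond the barrel (it differs from capsule to capsule).
- seal (a joint): A tenth of how far the plunger has been pushed in, in m: 0 untouched; 0.0005 clicked home; over 0.00063 the capsule is ruined. The figure is far smaller than the noise of its reading, so the click must be felt at the handles, not read here.
- tray: Small fixed white tray, 50x70 mm, on which the capsule waits on two rails (axis along the tray's y, 34 mm above the bench); the rails are 15 mm wide over all, narrower than the capsule, so fingers pass either side of them. Origin: centre of its underside.
- nest (a point): Middle of the activator's cradle, on the axis of a capsule lying in it, 45 mm above the bench. The capsule lies along this point's y axis, either way round, on two rails 42 mm long and 15 mm wide over all, narrower than the capsule. Its x axis points from the handle ends to the hinge housing. To fit between the pads, the barrel's middle goes 7 mm from this point, to the side away from the plunger.
- handle_left_grip (a point): Gripping point in the outer face of the left handle (nest's +y side): a level bar of black grip 22 mm tall (34 to 56 mm above the bench) and 51 mm long, 5 mm thick. The point lies 143 mm from the hinge, 78 mm from the nest along -x, and 33 mm from the centre line when open (67 mm across both outer faces).
- handle_right_grip (a point): The same point on the right handle (nest's -y side). Squeezing the two towards each other, straight along the nest's y axis, closes the press pads; 2.2 mm off the width across the handles here takes 1 mm off the gap between the pads.
- handle_left (a joint): Angle of the left handle, rad: 0 fully open, 0.19 at its stop; a spring opens it. Both handles are geared together, so they always stand alike.
- handle_right (a joint): Angle of the right handle, the same way. The springs alone push with about 1.5 to 2.5 N on each finger. Pressing the plunger adds up to 11 N more (13 N in all), then the resistance drops away.
- glass_small: Bystander: small clear glass, 36 mm wide, 45 mm tall, origin centre of underside.
- pin_dish: Bystander: flat dish with pins, 60 mm wide, 10 mm tall, origin centre of underside.
- disc_box: Bystander: small white box, 53x53x22 mm, origin centre of underside.
- capsule: The capsule, its origin the point capsule_centre. Its plunger (springy 11 mm head) is pushed in by the activator only. Its resistance grows over some 4 to 5 mm of closing to about 22 N, then it jumps 5 mm in, to rest with a click, and the resistance is gone. About 2.5 mm more closing of the pads presses it too far (already at about 10 N) and ruins it. Let go before it gives, it springs back.
- activator: The capsule activator, fixed to the bench (origin under the nest, same axes): grey base plate 10 mm thick, white hinge housing (x +53 to +85 mm, y +-46 mm, 62 mm high). The flat press pads of the two handles stand at y = +27 and -27 mm from the nest when open, leaving 3 mm or more at either end of the capsule. Fingers have 50 mm free either way along x.
Things that resemble listed ones, but are neither listed nor needed, are in the scene too. Of the things that look like the activator, the larger one is meant.

How it is judged:
On the way, in this order (a step that is already met when the one before it is completed fails the run):
1. the capsule lies in the activator's cradle, let go, plunger not yet pressed (horizontal distance between capsule_centre and nest below 0.015 m and x of capsule_centre in the frame of nest between -0.004 and 0.004 m and z of capsule_centre in the frame of nest between -0.004 and 0.004 m and angle between the y axis of capsule_centre and the y axis of nest, either way round below 0.2 rad and contact force between the fingers and capsule below 0.2 N and value of joint seal below 0.0001 m), for 0.2 s.
2. the plunger has clicked home (value of joint seal above 0.0004 m), for 0.1 s.
At the end, for the whole second after the job is handed in: The capsule lies at rest in the cradle (within 15 mm of its middle along the rails, 4 mm across and in height, 0.2 rad in direction), its plunger clicked home (4 to 6 mm in, so the seal reads 0.0004 to 0.0006), and both handles are open again (under 0.02 rad) (horizontal distance between capsule_centre and nest below 0.015 m and x of capsule_centre in the frame of nest between -0.004 and 0.004 m and z of capsule_centre in the frame of nest between -0.004 and 0.004 m and angle between the y axis of capsule_centre and the y axis of nest, either way round below 0.2 rad and contact force between the fingers and capsule below 0.2 N and value of joint seal between 0.0004 and 0.0006 m and value of joint each of handle_left, handle_right below 0.02 rad and linear speed of capsule below 0.02 m/s); the robot touches nothing.
It fails at once if plunger pressed too far (more than 6.3 mm): the capsule is ruined (value of joint seal above 0.00063 m).
It fails at once if a handle pushed with more than 20 N (contact force between the fingers and handle_left above 20 N or contact force between the fingers and handle_right above 20 N).
It fails at once if the fingers press on the capsule while its plunger is pushed in: only the handles may press it (contact force between the fingers and capsule above 3 N and value of joint seal above 0.0001 m).
It fails at once if a bystander moved more than 20 mm (distance of any of glass_small, pin_dish, disc_box from where it was at the start of the episode above 0.02 m).
It also fails if it takes over 61 s, if anything falls off the work surface, if the arm or the gripper's body presses on something with over 40 N, if the wrist force passes 120 N, or if a joint passes its speed limit or range.

## Working session

There is one attempt and no reset: what is moved stays moved. The work goes in short steps, Python scripts to look and compute and a tool call to move; the robot and the scene stay as the last step left them, time stands still between calls to the robot, and variables do not carry over. Pictures are saved under pics/ and viewed, at most 10 in all, crops included, and the job is handed in when it is done.

Besides the shell and the picture viewer there is one more tool, called after "Call:" by a JSON object that holds its "api" and its "payload", one argument or row to a line. send_rows: Moves the arm, as the interface text tells. Shift numbers are shares of 0.5 m and turn numbers shares of 180 degrees, none past 1 either way. Its arguments: {"type":"object","properties":{"increments":{"type":"array"},"jaw":{"type":"number"},"grip_force":{"type":"number"}},"required":["increments"]}

```bash
mkdir -p pics; ls
cat > h.py <<'E'
import numpy as np, cv2, json
from station import manip
from scipy.spatial.transform import Rotation as R
def snap(n,f=None):
    p=manip.camera_params(n); im,d=manip.snapshot(n)
    if f: cv2.imwrite('pics/%s.png'%f,im[:,:,::-1])
    np.savez('last_%s.npz'%n,im=im,d=d,**{k:np.array(v) for k,v in p.items()})
    return im,d,p
def cloud(d,p):
    h,w=d.shape; u,v=np.meshgrid(np.arange(w),np.arange(h))
    K=np.array([[p['fx'],0,p['cx']],[0,p['fy'],p['cy']],[0,0,1.]])
    q=cv2.undistortPoints(np.stack([u,v],-1).reshape(-1,1,2).astype(float),K,np.array([float(p['k1']),0,0,0.])).reshape(h,w,2)
    c=np.stack([q[...,0]*d,-q[...,1]*d,-d,np.ones_like(d)],-1)
    return (c@np.linalg.inv(np.array(p['view'])).T)[...,:3]
E
python3 - <<'E'
from h import *
s=manip.read_state(); print(s)
for n in ('top','scene'):
    im,d,p=snap(n,n+'1'); print(n,p)
E
```

```text
pics
{'time': 0.0, 'q': array([-1.22898544e+00,  2.76606985e-01,  1.50608855e+00, -1.41845531e-05,
        1.36069971e+00, -1.20998238e-01]), 'dq': array([ 0.00108272, -0.00024148,  0.00012191,  0.00124977, -0.00087127,
        0.00125871]), 'joint_torque': array([ 4.42383964e-05, -4.04594243e+01, -2.37226743e+01,  7.00407615e-02,
        3.42430291e-02, -1.28823522e-04]), 'tool_pos': array([ 0.25652141, -0.51399184,  0.20461568]), 'tcp_rot': array([ 9.73344490e-01,  2.29346226e-01, -1.06199005e-04, -8.95039776e-04]), 'ft_force': array([ 0.43918476, -0.28638696, -0.11247278]), 'torque': array([-0.01212047,  0.05045808,  0.00443847]), 'finger_force': 0.0, 'finger_gap': 0.09412467222365524}
top {'fx': 378.97406385256244, 'fy': 378.97406385256244, 'cx': 256.457939966975, 'cy': 187.88121156184812, 'k1': -0.055191429050740586, 'view': array([[ 2.70044704e-02, -9.99634962e-01,  8.37894456e-04,
        -1.72851503e-02],
       [ 9.96781827e-01,  2.69906637e-02,  7.54817429e-02,
        -5.03437700e-01],
       [-7.54768045e-02, -1.20314652e-03,  9.97146832e-01,
        -1.07037751e+00],
       [ 0.00000000e+00,  0.00000000e+00,  0.00000000e+00,
         1.00000000e+00]])}
scene {'fx': 367.14512741458486, 'fy': 367.14512741458486, 'cx': 256.29746200450944, 'cy': 195.36756467279025, 'k1': -0.05263635471694999, 'view': array([[ 0.52880805, -0.84844706, -0.02235241, -0.27976231],
       [ 0.47843584,  0.27623294,  0.83354334, -0.31647967],
       [-0.70104293, -0.45147862,  0.55200169, -0.54376041],
       [ 0.        ,  0.        ,  0.        ,  1.        ]])}
```

View pics/top1.png

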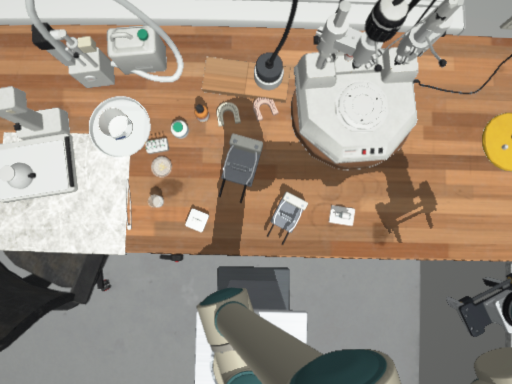

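View pics/scene1.png

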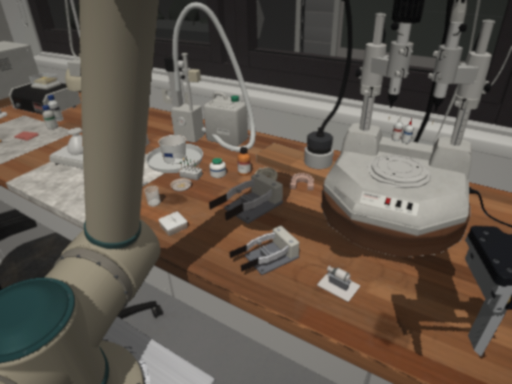

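The top view shows two activator-like things, at about (240,165) and (288,212). The capsule tray is at (342,214), the white box at (197,219), the glass at (156,198) and the dish at (161,166). I'll measure both activators to see which is larger.

Run:
```python
from h import *
z=np.load('last_top.npz'); im,d=z['im'],z['d']; c=cloud(d,z)
np.set_printoptions(precision=3,suppress=True)
print('bench',c[225,150:180:10],c[160,275])
for n,(u0,u1,v0,v1) in {'A':(212,268,128,206),'B':(266,312,186,246),'tray':(324,360,200,230)}.items():
    q=c[v0:v1,u0:u1].reshape(-1,3)
    for lo,hi in((.006,.02),(.03,.05),(.05,.075),(.075,.15)):
        m=(q[:,2]>lo)&(q[:,2]<hi)
        if m.sum()>4:
            r=cv2.minAreaRect(q[m,:2].astype(np.float32)*1000); print(n,lo,hi,m.sum(),np.round(r[0]),np.round(r[1]),round(r[2],1),'zmed',np.median(q[m,2]))
crop=lambda a,b,e,f:cv2.resize(im[e:f,a:b,::-1],None,fx=5,fy=5,interpolation=cv2.INTER_CUBIC)
cv2.imwrite('pics/crop1.png',crop(210,365,128,246))
```

```text
bench [[ 0.388  0.304 -0.001]
 [ 0.389  0.274  0.   ]
 [ 0.39   0.246 -0.002]] [ 0.589 -0.056 -0.001]
A 0.006 0.02 755 [545.  51.] [ 91. 168.] 74.9 zmed 0.009372177791103775
A 0.03 0.05 183 [552.  48.] [ 88. 171.] 75.5 zmed 0.03793532258501209
A 0.05 0.075 586 [557.  49.] [ 92. 182.] 75.6 zmed 0.058671120119669684
B 0.006 0.02 320 [426. -91.] [69. 81.] 64.5 zmed 0.007642684335495198
B 0.03 0.05 362 [420. -87.] [ 70. 138.] 63.3 zmed 0.04410554467862726
tray 0.006 0.02 20 [ 429. -245.] [50. 89.] 18.3 zmed 0.006755125618793656
tray 0.03 0.05 90 [ 434. -250.] [46. 19.] 80.3 zmed 0.038701771500828874
```

View pics/crop1.png

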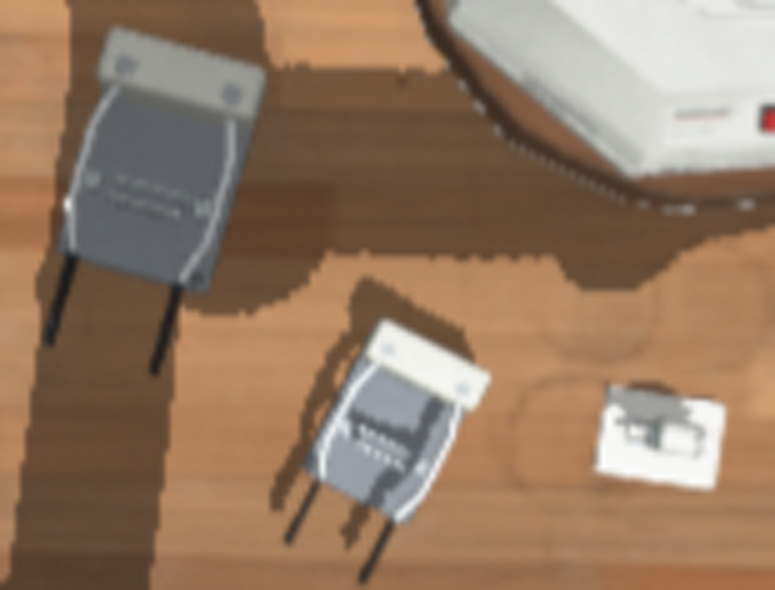

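A is the larger one: its housing is 92 mm wide and 60 mm high, which matches. Next I'll refine its pose and compute the move above the tray.

```bash
cat >> h.py <<'E'
def go(x,y,z,a,base=None):
    """print increments (shares) to TCP x,y,z with tool x at world yaw a deg, tool pointing down"""
    s=manip.read_state(); r=R.from_quat(s['tcp_rot'])
    t=R.from_euler('z',a,degrees=True)*R.from_euler('x',180,degrees=True)
    dp=r.inv().apply(np.array([x,y,z])-s['tool_pos'])/0.5
    dr=(r.inv()*t).as_rotvec()/np.pi
    print('t %.2f'%s['time'],'tcp',np.round(s['tool_pos'],4),'yaw %.2f'%np.degrees(np.arctan2(*r.as_matrix()[1::-1,0])),'dp',np.round(dp,4),'dr',np.round(dr,4))
E
python3 - <<'E'
from h import *
z=np.load('last_top.npz'); c=cloud(z['d'],z)
q=c[128:206,212:268].reshape(-1,3)
yaw=np.radians(-14.5);X=np.array([np.cos(yaw),np.sin(yaw)]);Y=np.array([-X[1],X[0]])
for lo,hi in((.004,.02),(.045,.058),(.058,.07)):
    m=(q[:,2]>lo)&(q[:,2]<hi); a=q[m,:2]@X;b=q[m,:2]@Y
    print(lo,m.sum(),np.percentile(a,[0,1,50,99,100]).round(4),np.percentile(b,[0,1,50,99,100]).round(4))
go(.433,-.255,.2,80)
E
```

```text
0.004 847 [0.4177 0.4578 0.5432 0.6253 0.6556] [0.106  0.1404 0.1861 0.2581 0.2895]
0.045 311 [0.4355 0.4375 0.5335 0.6163 0.6177] [0.1405 0.1414 0.1899 0.2314 0.2328]
0.058 326 [0.4636 0.5031 0.6001 0.616  0.6166] [0.1405 0.1423 0.1874 0.23   0.2321]
t 0.10 tcp [ 0.2565 -0.514   0.2047] yaw 26.52 dp [ 0.5471 -0.306   0.01  ] dr [-0.0005 -0.0003 -0.2971]
```

Call:
{"api": "send_rows", "payload": {
  "increments": [
    {"delta_pos":[0.07,-0.04,0.0],"dr":[0,0,-0.037]},
    {"delta_pos":[0.14,-0.08,0.0],"dr":[0,0,-0.075]},
    {"delta_pos":[0.21,-0.12,0.0],"dr":[0,0,-0.113]},
    {"delta_pos":[0.28,-0.16,0.01],"dr":[0,0,-0.15]},
    {"delta_pos":[0.35,-0.19,0.01],"dr":[0,0,-0.188]}
  ],
  "jaw": 1
}}

```text
time: 0.52
tool_pos: [0.3706, -0.3486, 0.1995]
tcp_rot: [0.863, 0.505, -0.0, -0.001]
ft_force: [0.6, 0.9, -0.0]
finger_gap: 0.094
finger_force: 0.0
```

```bash
python3 -c "
from h import *
go(.433,-.255,.2,80)"
```

```text
t 0.52 tcp [ 0.3706 -0.3486  0.1995] yaw 60.65 dp [ 0.2243  0.017  -0.0008] dr [-0.0007 -0.0005 -0.1075]
```

Call:
{"api": "send_rows", "payload": {
  "increments": [
    {"delta_pos":[0.07,0.005,0.0],"dr":[0,0,-0.036]},
    {"delta_pos":[0.14,0.01,0.0],"dr":[0,0,-0.072]},
    {"delta_pos":[0.224,0.017,0.0],"dr":[0,0,-0.1075]},
    {"delta_pos":[0.224,0.017,0.0],"dr":[0,0,-0.1075]},
    {"delta_pos":[0.224,0.017,0.0],"dr":[0,0,-0.1075]}
  ]
}}

```text
time: 0.93
tool_pos: [0.4344, -0.2563, 0.2002]
tcp_rot: [0.766, 0.642, -0.0, -0.0]
ft_force: [-0.7, 0.1, -0.1]
finger_gap: 0.094
finger_force: 0.0
```

Run:
```python
from h import *
np.set_printoptions(precision=4,suppress=True)
im,d,p=snap('wrist','wrist1'); c=cloud(d,p); print(np.linalg.inv(p['view'])[:3,3])
m=(c[...,2]>.036)&(c[...,2]<.06)&(abs(c[...,0]-.433)<.05)&(abs(c[...,1]+.25)<.05)
q=c[m]; print(len(q),np.percentile(q[:,2],[5,50,95]))
r=cv2.minAreaRect(q[:,:2].astype(np.float32)*1000); print(r)
t=np.radians(80.2); A=np.array([np.cos(t),np.sin(t)]);B=np.array([A[1],-A[0]])
s=q[:,:2]@A; 
for lo in np.arange(s.min(),s.max(),.004):
    k=(s>=lo)&(s<lo+.004); b=q[k,:2]@B; print(round(lo,4),k.sum(),b.min().round(4),b.max().round(4),b.mean().round(4),q[k,2].max().round(4))
go(.433,-.255,.2,80)
```

```text
[ 0.4457 -0.1903  0.3797]
531 [0.0367 0.0411 0.0439]
((431.3936462402344, -251.82699584960938), (45.011478424072266, 18.425399780273438), 82.77526092529297)
-0.1975 30 0.4619 0.4752 0.4682 0.0433
-0.1935 57 0.4596 0.4774 0.4688 0.0447
-0.1895 61 0.4596 0.4774 0.4683 0.0444
-0.1855 56 0.4597 0.4774 0.4684 0.0457
-0.1815 60 0.4598 0.4774 0.4682 0.0448
-0.1775 59 0.4587 0.4763 0.4679 0.0445
-0.1735 58 0.4587 0.4763 0.4681 0.0457
-0.1695 56 0.4588 0.4764 0.468 0.0448
-0.1655 35 0.4621 0.4731 0.4676 0.0413
-0.1615 26 0.4644 0.4709 0.4677 0.0398
-0.1575 18 0.4623 0.472 0.4666 0.0411
-0.1535 15 0.4623 0.472 0.4673 0.0395
t 0.98 tcp [ 0.4337 -0.2577  0.2002] yaw 79.79 dp [ 0.005  -0.0024  0.0004] dr [-0.0003  0.0002 -0.0011]
```

View pics/wrist1.png

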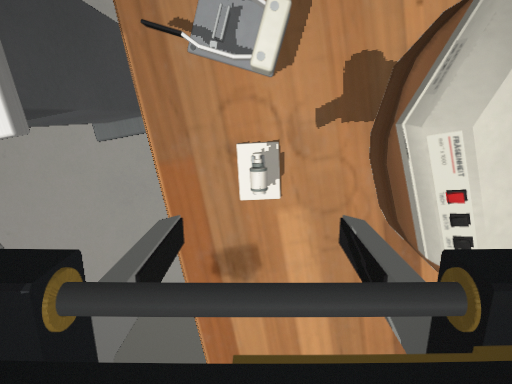

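The wrist view shows the capsule at (258,175), nose down the image and plunger up. The barrel middle is at about (0.4306, -0.258), axis yaw about 81.5°, top at 44 mm, which fits the sizes given. Next I'll descend.

```bash
python3 -c "
from h import *
go(.4306,-.2581,.015,81.5)"
```

```text
t 0.98 tcp [ 0.4337 -0.2577  0.2002] yaw 79.79 dp [-0.0017 -0.0057  0.3704] dr [-0.0003  0.0002 -0.0095]
```

Call:
{"api": "send_rows", "payload": {
  "increments": [
    {"delta_pos":[-0.001,-0.006,0.07],"dr":[0,0,-0.009]},
    {"delta_pos":[-0.001,-0.006,0.14],"dr":[0,0,-0.009]},
    {"delta_pos":[-0.001,-0.006,0.21],"dr":[0,0,-0.009]},
    {"delta_pos":[-0.001,-0.006,0.28],"dr":[0,0,-0.009]},
    {"delta_pos":[-0.001,-0.006,0.28],"dr":[0,0,-0.009]}
  ]
}}

```text
time: 1.4
tool_pos: [0.4253, -0.2564, 0.0548]
tcp_rot: [0.76, 0.65, -0.001, -0.006]
ft_force: [-1.1, 0.7, -0.1]
finger_gap: 0.094
finger_force: 0.0
```

```bash
python3 -c "
from h import *
go(.4306,-.2581,.015,81.5)"
```

```text
t 1.40 tcp [ 0.4253 -0.2564  0.0548] yaw 81.14 dp [-0.0021  0.0118  0.0795] dr [-0.0037 -0.0019 -0.002 ]
```

Call:
{"api": "send_rows", "payload": {
  "increments": [
    {"delta_pos":[0,0,0],"dr":[0,0,0]},
    {"delta_pos":[0,0,0],"dr":[0,0,0]},
    {"delta_pos":[0,0,0],"dr":[0,0,0]},
    {"delta_pos":[0,0,0],"dr":[0,0,0]},
    {"delta_pos":[0,0,0],"dr":[0,0,0]}
  ]
}}

```text
time: 1.82
tool_pos: [0.4316, -0.2591, 0.0621]
tcp_rot: [0.759, 0.652, 0.0, 0.002]
ft_force: [-0.0, 0.1, 0.1]
finger_gap: 0.0942
finger_force: 0.0
```

```bash
python3 -c "
from h import *
go(.4306,-.2581,.015,81.5)"
```

```text
t 1.82 tcp [ 0.4316 -0.2591  0.0621] yaw 81.31 dp [ 0.0019 -0.0025  0.0943] dr [ 0.001   0.0006 -0.001 ]
```

Call:
{"api": "send_rows", "payload": {
  "increments": [
    {"delta_pos":[0.001,-0.001,0.03],"dr":[0,0,0]},
    {"delta_pos":[0.001,-0.001,0.06],"dr":[0,0,0]},
    {"delta_pos":[0.001,-0.001,0.09],"dr":[0,0,0]},
    {"delta_pos":[0.001,-0.001,0.092],"dr":[0,0,0]},
    {"delta_pos":[0.001,-0.001,0.092],"dr":[0,0,0]}
  ]
}}

```text
time: 2.23
tool_pos: [0.4301, -0.2575, 0.0146]
tcp_rot: [0.758, 0.652, -0.0, -0.0]
ft_force: [0.5, 0.4, 0.6]
finger_gap: 0.0939
finger_force: 0.0
```

Call:
{"api": "send_rows", "payload": {
  "increments": [
    {"delta_pos":[0,0,0],"dr":[0,0,0]},
    {"delta_pos":[0,0,0],"dr":[0,0,0]},
    {"delta_pos":[0,0,0],"dr":[0,0,0]},
    {"delta_pos":[0,0,0],"dr":[0,0,0]},
    {"delta_pos":[0,0,0],"dr":[0,0,0]}
  ]
}}

```text
time: 2.65
tool_pos: [0.4305, -0.2579, 0.015]
tcp_rot: [0.759, 0.652, 0.0, 0.001]
ft_force: [0.6, 0.3, -0.4]
finger_gap: 0.0939
finger_force: 0.0
```

```bash
python3 -c "
from h import *
go(.4306,-.2581,.015,81.5)"
```

```text
t 2.65 tcp [ 0.4305 -0.2579  0.015 ] yaw 81.33 dp [-0.0004  0.0002 -0.0001] dr [ 0.0003  0.0002 -0.0009]
```

Spot on. Closing.

Call:
{"api": "send_rows", "payload": {
  "increments": [
    {"delta_pos":[0,0,0],"dr":[0,0,0]},
    {"delta_pos":[0,0,0],"dr":[0,0,0]},
    {"delta_pos":[0,0,0],"dr":[0,0,0]},
    {"delta_pos":[0,0,0],"dr":[0,0,0]},
    {"delta_pos":[0,0,0],"dr":[0,0,0]}
  ],
  "jaw": -1,
  "grip_force": 8
}}

```text
time: 3.07
tool_pos: [0.4302, -0.2577, 0.0145]
tcp_rot: [0.759, 0.652, -0.0, 0.0]
ft_force: [-0.8, -0.6, 0.4]
finger_gap: 0.0638
finger_force: 0.0
```

Call:
{"api": "send_rows", "payload": {
  "increments": [
    {"delta_pos":[0,0,0],"dr":[0,0,0]},
    {"delta_pos":[0,0,0],"dr":[0,0,0]},
    {"delta_pos":[0,0,0],"dr":[0,0,0]},
    {"delta_pos":[0,0,0],"dr":[0,0,0]},
    {"delta_pos":[0,0,0],"dr":[0,0,0]}
  ]
}}

```text
time: 3.48
tool_pos: [0.4302, -0.2577, 0.0145]
tcp_rot: [0.759, 0.652, -0.0, 0.0]
ft_force: [0.1, -0.9, 0.1]
finger_gap: 0.0309
finger_force: 0.0
```

Call:
{"api": "send_rows", "payload": {
  "increments": [
    {"delta_pos":[0,0,0],"dr":[0,0,0]},
    {"delta_pos":[0,0,0],"dr":[0,0,0]},
    {"delta_pos":[0,0,0],"dr":[0,0,0]},
    {"delta_pos":[0,0,0],"dr":[0,0,0]},
    {"delta_pos":[0,0,0],"dr":[0,0,0]}
  ]
}}

```text
time: 3.9
tool_pos: [0.4308, -0.258, 0.0146]
tcp_rot: [0.759, 0.652, 0.0, 0.001]
ft_force: [1.6, 0.2, -0.2]
finger_gap: 0.0186
finger_force: 8.0
```

Call:
{"api": "send_rows", "payload": {
  "increments": [
    {"delta_pos":[0,0,-0.04],"dr":[0,0,0]},
    {"delta_pos":[0,0,-0.1],"dr":[0,0,0]},
    {"delta_pos":[0,0,-0.16],"dr":[0,0,0]},
    {"delta_pos":[0,0,-0.23],"dr":[0,0,0]},
    {"delta_pos":[0,0,-0.3],"dr":[0,0,0]}
  ]
}}

```text
time: 4.32
tool_pos: [0.4289, -0.2568, 0.1652]
tcp_rot: [0.759, 0.652, -0.0, -0.001]
ft_force: [0.7, -0.4, -1.5]
finger_gap: 0.0183
finger_force: 8.0
```

Run:
```python
from h import *
X=np.array([.968,-.25]);Y=np.array([.25,.968]); n=np.array([.5617,.0473])
go(*(n-7e-3*Y-.09*X),.165,75.5)
```

```text
t 4.32 tcp [ 0.4289 -0.2568  0.1652] yaw 81.33 dp [ 0.6456 -0.0097  0.0013] dr [-0.0009 -0.0003  0.0324]
```

Run:
```python
from h import *
go(.537,-.05,.19,75.5)
```

```text
t 4.32 tcp [ 0.4289 -0.2568  0.1652] yaw 81.33 dp [ 0.4416  0.1512 -0.0494] dr [-0.0009 -0.0003  0.0324]
```

Call:
{"api": "send_rows", "payload": {
  "increments": [
    {"delta_pos":[0.05,0.017,-0.01],"dr":[0,0,0.006]},
    {"delta_pos":[0.12,0.041,-0.02],"dr":[0,0,0.012]},
    {"delta_pos":[0.19,0.065,-0.03],"dr":[0,0,0.018]},
    {"delta_pos":[0.26,0.089,-0.04],"dr":[0,0,0.024]},
    {"delta_pos":[0.33,0.113,-0.05],"dr":[0,0,0.032]}
  ]
}}

```text
time: 4.73
tool_pos: [0.5105, -0.1015, 0.1894]
tcp_rot: [0.791, 0.612, -0.001, -0.001]
ft_force: [1.0, -0.5, -0.9]
finger_gap: 0.0188
finger_force: 8.0
```

Call:
{"api": "send_rows", "payload": {
  "increments": [
    {"delta_pos":[0.06,0.02,0],"dr":[0,0,0]},
    {"delta_pos":[0.09,0.03,0],"dr":[0,0,0]},
    {"delta_pos":[0.11,0.037,0],"dr":[0,0,0]},
    {"delta_pos":[0.11,0.037,0],"dr":[0,0,0]},
    {"delta_pos":[0.11,0.037,0],"dr":[0,0,0]}
  ]
}}

```text
time: 5.15
tool_pos: [0.5418, -0.0547, 0.1889]
tcp_rot: [0.79, 0.613, -0.001, -0.0]
ft_force: [-0.4, -0.4, -1.0]
finger_gap: 0.0188
finger_force: 8.0
```

Run:
```python
from h import *
np.set_printoptions(precision=4,suppress=True)
im,d,p=snap('wrist','wrist2'); c=cloud(d,p)
s=manip.read_state(); print(s['tool_pos'],s['finger_gap'])
X=np.array([.968,-.25]);Y=np.array([.25,.968]); n=np.array([.5617,.0473])
e=c[...,:2]-n; a=e@X;b=e@Y
m0=(abs(a)<.13)&(abs(b)<.07)
for lo,hi in((.006,.016),(.03,.042),(.05,.0575),(.058,.07)):
    m=m0&(c[...,2]>lo)&(c[...,2]<hi); r=cv2.minAreaRect((np.stack([a[m],b[m]],-1)*1000).astype(np.float32)); print(lo,m.sum(),r, np.median(c[...,2][m]))
go(.537,-.05,.19,75.5)
```

```text
[ 0.5416 -0.0552  0.189 ] 0.018845111113235013
0.006 6106 ((42.82575225830078, -1.9037742614746094), (178.84519958496094, 92.33950805664062), 3.808711051940918) 0.010214746940985536
0.03 991 ((-21.992454528808594, -5.395351409912109), (148.794677734375, 87.38213348388672), 1.1316717863082886) 0.03632822463071478
0.05 2165 ((-7.496467590332031, -2.129070281982422), (90.85955047607422, 181.47909545898438), 89.62589263916016) 0.05514900160301045
0.058 3451 ((-4.268379211425781, -2.921192169189453), (174.58087158203125, 90.32139587402344), 0.1662832349538803) 0.06195835527819871
t 5.20 tcp [ 0.5416 -0.0552  0.189 ] yaw 75.55 dp [ 0.0078 -0.0116 -0.002 ] dr [-0.0005  0.0004  0.0003]
```

View pics/wrist2.png

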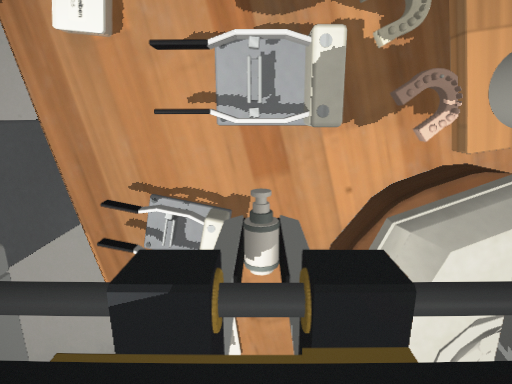

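The view is clear: activator housing at (328,75), rails at (254,77), handle ends at left. I'll refine the nest pose from the housing, rails and handles.

Run:
```python
from h import *
np.set_printoptions(precision=1,suppress=True)
z=np.load('last_wrist.npz'); c=cloud(z['d'],z)
X=np.array([.968,-.25]);Y=np.array([.25,.968]); n=np.array([.5617,.0473])
e=c[...,:2]-n; a=e@X*1e3;b=e@Y*1e3;h=c[...,2]*1e3
def show(t,m):
    r=cv2.minAreaRect(np.stack([a[m],b[m]],-1).astype(np.float32)); print(t,m.sum(),np.array(r[0]),np.array(r[1]),r[2],'pct a',np.percentile(a[m],[2,98]),'b',np.percentile(b[m],[2,98]),'z',np.percentile(h[m],[5,50,95]))
show('housing',(a>45)&(a<95)&(abs(b)<55)&(h>58)&(h<70))
show('rails',(abs(a)<14)&(abs(b)<22)&(h>20)&(h<50))
show('hl',(a>-110)&(a<-60)&(b>10)&(b<55)&(h>48)&(h<62))
show('hr',(a>-110)&(a<-60)&(b<-10)&(b>-55)&(h>48)&(h<62))
show('base',(a>-60)&(a<48)&(abs(b)<60)&(h>7)&(h<14))
# capsule held
e2=c-np.array([.5416,-.0552,.189-0]);T=75.5*np.pi/180
s=(e2[...,0]*np.cos(T)+e2[...,1]*np.sin(T))*1e3; w=(e2[...,0]*np.sin(T)-e2[...,1]*np.cos(T))*1e3; zz=h-189
m=(abs(w)<8)&(s>-25)&(s<45)&(zz>10)&(zz<40)
for l in range(-20,40,3):
    k=m&(s>=l)&(s<l+3)
    if k.sum(): print(l,k.sum(),w[k].mean(),zz[k].max())
```

```text
housing 3444 [66.8 -2.7] [32.4 90.3] 0.16628322005271912 pct a [51.6 81.4] b [-45.9  40.2] z [59.7 62.  63.5]
rails 626 [-1.9 -1.4] [14.1 41.2] 0.04259950667619705 pct a [-8.8  5.2] b [-21.4  17.9] z [33.7 35.6 37.9]
hl 288 [-79.4  27.7] [ 4.8 38.6] 89.41761779785156 pct a [-97.1 -60.8] b [25.5 29.9] z [50.1 55.7 57.2]
hr 198 [-79.2 -33.8] [ 3.8 38.4] 89.84455871582031 pct a [-97.8 -61. ] b [-35.7 -31.9] z [55.  56.1 57.1]
base 5805 [ 1.8 -3.7] [92.4 88. ] 0.004090882837772369 pct a [-42.3  46.3] b [-46.5  38.1] z [ 8.9 10.2 11.5]
-20 1 0.08318699574028435 24.295724908907914
-17 55 -0.11732603134214681 27.37767011360279
-14 88 -0.46192599084788416 29.402433475743095
-11 163 -0.027198840041266666 30.07248916033646
-8 162 -0.2409377705986277 29.73655290416255
-5 157 -0.35180655602634636 29.775985416101577
-2 167 0.2051833560411962 29.825298934560635
1 167 -0.0030560149258416678 30.24882957107556
4 171 -0.08607305903659244 29.697545989758908
7 159 0.15866011651683906 30.350622306172625
10 257 -0.04040511969692369 30.303007150608806
13 145 0.001779008628347342 28.492659605292886
16 154 -0.5805580941727752 26.724470774265825
19 93 -0.47017666164041305 24.651055320536386
22 86 -0.40246420288328083 24.34655408199123
25 73 -0.7535239807457673 26.312200104773098
28 110 -0.44080249393665666 26.084990326396394
```

```bash
python3 -c "
from h import *
go(.5573,.0383,.12,75.5)"
```

```text
t 5.20 tcp [ 0.5416 -0.0552  0.189 ] yaw 75.55 dp [ 0.1891 -0.0161  0.1378] dr [-0.0005  0.0004  0.0003]
```

Call:
{"api": "send_rows", "payload": {
  "increments": [
    {"delta_pos":[0.05,-0.004,0],"dr":[0,0,0]},
    {"delta_pos":[0.11,-0.01,0.02],"dr":[0,0,0]},
    {"delta_pos":[0.16,-0.014,0.07],"dr":[0,0,0]},
    {"delta_pos":[0.189,-0.016,0.11],"dr":[0,0,0]},
    {"delta_pos":[0.189,-0.016,0.137],"dr":[0,0,0]}
  ]
}}

```text
time: 5.62
tool_pos: [0.5571, 0.0403, 0.1192]
tcp_rot: [0.79, 0.613, -0.001, -0.001]
ft_force: [0.0, -0.4, -0.9]
finger_gap: 0.0187
finger_force: 8.0
```

Call:
{"api": "send_rows", "payload": {
  "increments": [
    {"delta_pos":[0,0,0],"dr":[0,0,0]},
    {"delta_pos":[0,0,0],"dr":[0,0,0]},
    {"delta_pos":[0,0,0],"dr":[0,0,0]},
    {"delta_pos":[0,0,0],"dr":[0,0,0]},
    {"delta_pos":[0,0,0],"dr":[0,0,0]}
  ]
}}

```text
time: 6.03
tool_pos: [0.5592, 0.0382, 0.1222]
tcp_rot: [0.791, 0.612, 0.001, 0.001]
ft_force: [-0.3, -0.8, -1.6]
finger_gap: 0.0186
finger_force: 8.0
```

```bash
python3 -c "
from h import *
go(.5573,.0383,.0262,75.5)"
```

```text
t 6.03 tcp [0.5592 0.0382 0.1222] yaw 75.49 dp [-0.0008 -0.0041  0.192 ] dr [ 0.0008 -0.0001 -0.    ]
```

Call:
{"api": "send_rows", "payload": {
  "increments": [
    {"delta_pos":[-0.001,-0.001,0.04],"dr":[0,0,0]},
    {"delta_pos":[-0.001,-0.001,0.08],"dr":[0,0,0]},
    {"delta_pos":[-0.001,-0.002,0.11],"dr":[0,0,0]},
    {"delta_pos":[-0.001,-0.002,0.13],"dr":[0,0,0]},
    {"delta_pos":[-0.001,-0.002,0.13],"dr":[0,0,0]}
  ]
}}

```text
time: 6.45
tool_pos: [0.556, 0.0386, 0.0545]
tcp_rot: [0.79, 0.612, -0.001, -0.001]
ft_force: [0.2, -0.1, -1.1]
finger_gap: 0.0189
finger_force: 8.0
```

Call:
{"api": "send_rows", "payload": {
  "increments": [
    {"delta_pos":[0,0,0],"dr":[0,0,0]},
    {"delta_pos":[0,0,0],"dr":[0,0,0]},
    {"delta_pos":[0,0,0],"dr":[0,0,0]},
    {"delta_pos":[0,0,0],"dr":[0,0,0]},
    {"delta_pos":[0,0,0],"dr":[0,0,0]}
  ]
}}

```text
time: 6.87
tool_pos: [0.5578, 0.0388, 0.0567]
tcp_rot: [0.79, 0.613, 0.001, 0.001]
ft_force: [0.2, 0.0, -0.8]
finger_gap: 0.0186
finger_force: 8.0
```

Run:
```python
from h import *
np.set_printoptions(precision=1,suppress=True)
go(.5573,.0383,.0262,75.5)
im,d,p=snap('wrist','wrist3'); c=cloud(d,p)
go(.5573,.0383,.0262,75.5)
X=np.array([.968,-.25]);Y=np.array([.25,.968]); n=np.array([.5591,.0451])
e=c[...,:2]-n; a=e@X*1e3;b=e@Y*1e3;h=c[...,2]*1e3
def show(t,m):
    if m.sum()<5: print(t,m.sum()); return
    r=cv2.minAreaRect(np.stack([a[m],b[m]],-1).astype(np.float32)); print(t,m.sum(),np.array(r[0]),np.array(r[1]),r[2],'pct a',np.percentile(a[m],[2,98]),'b',np.percentile(b[m],[1,50,99]),'z',np.percentile(h[m],[5,50,95]))
show('housing',(a>45)&(a<95)&(abs(b)<55)&(h>58)&(h<70))
show('caps',(abs(a)<8)&(abs(b)<40)&(h>71)&(h<95))
show('padL',(abs(a)<12)&(b>20)&(b<45)&(h>35)&(h<64))
show('padR',(abs(a)<12)&(b<-20)&(b>-45)&(h>35)&(h<64))
show('hl',(a>-110)&(a<-60)&(b>10)&(b<55)&(h>48)&(h<62))
show('hr',(a>-110)&(a<-60)&(b<-10)&(b>-55)&(h>48)&(h<62))
```

```text
t 6.87 tcp [0.6 0.  0.1] yaw 75.57 dp [-0.  -0.   0.1] dr [ 0. -0.  0.]
t 6.92 tcp [0.6 0.  0.1] yaw 75.57 dp [-0.  -0.   0.1] dr [ 0. -0.  0.]
housing 5902 [68.2  9.2] [31.9 73.8] 0.10698364675045013 pct a [53.6 83. ] b [-21.3  15.1  45.1] z [59.6 62.  63.3]
caps 2191 [-0.  -0.6] [45.9 16. ] 89.8402099609375 pct a [-7.6  7.5] b [-22.4  -0.3  22.1] z [77.5 83.3 86. ]
padL 803 [ 0.1 31.3] [24.  22.6] 0.35419297218322754 pct a [-11.2  11.2] b [20.4 38.9 42.5] z [36.9 51.1 55.9]
padR 337 [  0.  -39.6] [ 5.4 23.9] 89.70275115966797 pct a [-11.7  11.7] b [-42.  -38.8 -37.2] z [47.1 54.8 56.1]
hl 663 [-78.3  30.9] [ 5.4 36.5] 89.91683959960938 pct a [-95.2 -60.8] b [28.4 31.6 33.5] z [48.9 55.7 57. ]
hr 205 [-89.7 -30.2] [13.1  5. ] 1.3866360187530518 pct a [-96.  -84.1] b [-32.7 -28.9 -27.8] z [49.  55.1 56.5]
```

View pics/wrist3.png

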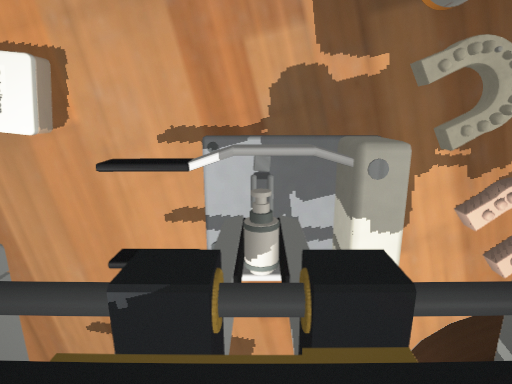

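The held capsule lies centred between the pads (b from -22.4 to +22.1 mm, pads at ±27). I'll lower it about 30 mm.

Call:
{"api": "send_rows", "payload": {
  "increments": [
    {"delta_pos":[0,-0.001,0.02],"dr":[0,0,0]},
    {"delta_pos":[0,-0.001,0.04],"dr":[0,0,0]},
    {"delta_pos":[0,-0.001,0.055],"dr":[0,0,0]},
    {"delta_pos":[0,-0.001,0.06],"dr":[0,0,0]},
    {"delta_pos":[0,-0.001,0.06],"dr":[0,0,0]}
  ]
}}

```text
time: 7.33
tool_pos: [0.557, 0.0388, 0.0253]
tcp_rot: [0.79, 0.613, -0.0, 0.0]
ft_force: [0.9, -0.4, -1.3]
finger_gap: 0.0184
finger_force: 8.0
```

Call:
{"api": "send_rows", "payload": {
  "increments": [
    {"delta_pos":[0,0,0],"dr":[0,0,0]},
    {"delta_pos":[0,0,0],"dr":[0,0,0]},
    {"delta_pos":[0,0,0],"dr":[0,0,0]},
    {"delta_pos":[0,0,0],"dr":[0,0,0]},
    {"delta_pos":[0,0,0],"dr":[0,0,0]}
  ]
}}

```text
time: 7.75
tool_pos: [0.5564, 0.0391, 0.0258]
tcp_rot: [0.79, 0.613, -0.0, -0.0]
ft_force: [0.6, 0.5, -1.4]
finger_gap: 0.0185
finger_force: 8.0
```

Call:
{"api": "send_rows", "payload": {
  "increments": [
    {"delta_pos":[0,0,0.001],"dr":[0,0,0]},
    {"delta_pos":[0,0,0.001],"dr":[0,0,0]},
    {"delta_pos":[0,0,0.001],"dr":[0,0,0]},
    {"delta_pos":[0,0,0.001],"dr":[0,0,0]},
    {"delta_pos":[0,0,0.001],"dr":[0,0,0]}
  ]
}}

```text
time: 8.17
tool_pos: [0.5568, 0.039, 0.0255]
tcp_rot: [0.79, 0.613, -0.0, 0.0]
ft_force: [0.1, 0.2, -1.4]
finger_gap: 0.0188
finger_force: 8.0
```

Call:
{"api": "send_rows", "payload": {
  "increments": [
    {"delta_pos":[0,0,0],"dr":[0,0,0]},
    {"delta_pos":[0,0,0],"dr":[0,0,0]},
    {"delta_pos":[0,0,0],"dr":[0,0,0]},
    {"delta_pos":[0,0,0],"dr":[0,0,0]},
    {"delta_pos":[0,0,0],"dr":[0,0,0]}
  ],
  "jaw": -0.15
}}

```text
time: 8.58
tool_pos: [0.5569, 0.039, 0.0256]
tcp_rot: [0.79, 0.613, 0.0, 0.0]
ft_force: [0.5, 0.9, -0.1]
finger_gap: 0.0395
finger_force: 0.0
```

Call:
{"api": "send_rows", "payload": {
  "increments": [
    {"delta_pos":[0,0,0],"dr":[0,0,0]},
    {"delta_pos":[0,0,0],"dr":[0,0,0]},
    {"delta_pos":[0,0,0],"dr":[0,0,0]},
    {"delta_pos":[0,0,0],"dr":[0,0,0]},
    {"delta_pos":[0,0,0],"dr":[0,0,0]}
  ]
}}

```text
time: 9.0
tool_pos: [0.5568, 0.039, 0.0254]
tcp_rot: [0.79, 0.613, -0.0, 0.0]
ft_force: [-0.5, 0.4, 0.8]
finger_gap: 0.0398
finger_force: 0.0
```

Released. I'll raise straight up, then back off towards -Y for a check look.

Call:
{"api": "send_rows", "payload": {
  "increments": [
    {"delta_pos":[0,0,-0.04],"dr":[0,0,0]},
    {"delta_pos":[0,0,-0.1],"dr":[0,0,0]},
    {"delta_pos":[0,0,-0.17],"dr":[0,0,0]},
    {"delta_pos":[-0.06,0,-0.24],"dr":[0,0,0]},
    {"delta_pos":[-0.12,0,-0.28],"dr":[0,0,0]}
  ]
}}

```text
time: 9.42
tool_pos: [0.5432, -0.0183, 0.1683]
tcp_rot: [0.789, 0.614, 0.002, 0.001]
ft_force: [1.4, -1.2, 0.4]
finger_gap: 0.0399
finger_force: 0.0
```

Call:
{"api": "send_rows", "payload": {
  "increments": [
    {"delta_pos":[0,0,0],"dr":[0,0,0]},
    {"delta_pos":[0,0,0],"dr":[0,0,0]},
    {"delta_pos":[0,0,0],"dr":[0,0,0]},
    {"delta_pos":[0,0,0],"dr":[0,0,0]},
    {"delta_pos":[0,0,0],"dr":[0,0,0]}
  ],
  "jaw": 0.8
}}

```text
time: 9.83
tool_pos: [0.5411, -0.0181, 0.164]
tcp_rot: [0.79, 0.613, -0.001, -0.001]
ft_force: [0.5, 0.2, -0.1]
finger_gap: 0.0697
finger_force: 0.0
```

```bash
cat > meas.py <<'E'
from h import *
import sys
np.set_printoptions(precision=1,suppress=True)
im,d,p=snap('wrist',sys.argv[1]); c=cloud(d,p)
X=np.array([.968,-.25]);Y=np.array([.25,.968]); n=np.array([.5591,.0451])
e=c[...,:2]-n; a=e@X*1e3;b=e@Y*1e3;h=c[...,2]*1e3
def show(t,m):
    if m.sum()<5: print(t,m.sum()); return
    r=cv2.minAreaRect(np.stack([a[m],b[m]],-1).astype(np.float32)); print(t,m.sum(),np.array(r[0]),np.array(r[1]),r[2],'pct a',np.percentile(a[m],[2,98]),'b',np.percentile(b[m],[1,50,99]),'z',np.percentile(h[m],[5,50,95]))
show('housing',(a>45)&(a<95)&(abs(b)<55)&(h>58)&(h<70))
show('caps',(abs(a)<12)&(abs(b)<25)&(h>42)&(h<62))
show('barrel',(abs(a)<12)&(abs(b)<25)&(h>51)&(h<62))
for nm,sg in(('padL',1),('padR',-1)): show(nm,(abs(a)<12)&(b*sg>24.5)&(b*sg<45)&(h>42)&(h<64))
show('hl',(a>-110)&(a<-60)&(b>10)&(b<55)&(h>48)&(h<62))
show('hr',(a>-110)&(a<-60)&(b<-10)&(b>-55)&(h>48)&(h<62))
np.set_printoptions(precision=4,suppress=True)
E
python3 meas.py wrist4
python3 -c "
from h import *
import cv2
im=cv2.imread('pics/wrist4.png'); cv2.imwrite('pics/w4c.png',cv2.resize(im[0:240,130:400],None,fx=2.5,fy=2.5))
go(.4836,.0646,.15,-14.5)"
```

```text
housing 3727 [68.6  0. ] [91.2 32.1] 89.90118408203125 pct a [53.6 83.1] b [-44.1   2.4  44.2] z [59.7 62.  63.5]
caps 830 [ 0.9 -0.3] [45.1 18.2] 89.74800109863281 pct a [-8.2  9.2] b [-22.7  -3.   21.4] z [47.6 52.1 55.1]
barrel 519 [ 0.5 -0.7] [44.  15.5] 89.88311004638672 pct a [-6.3  7.3] b [-21.8  -6.5  11. ] z [51.3 53.5 55.4]
padL 356 [ 0.2 35.1] [15.3 23.6] 89.87443542480469 pct a [-11.2  11.1] b [27.6 37.9 42.7] z [47.4 53.5 55.9]
padR 287 [ -0.1 -34.6] [23.9 14.5] 1.0783964395523071 pct a [-11.4  11.1] b [-41.7 -37.6 -27.4] z [44.6 51.  55.9]
hl 279 [-78.5  31. ] [37.   5.5] 1.2197482585906982 pct a [-95.7 -60.7] b [28.6 31.  33.7] z [53.5 55.9 57.4]
hr 244 [-78.2 -30.9] [36.   4.9] 0.04501902312040329 pct a [-94.8 -60.8] b [-33.3 -30.6 -28.5] z [54.3 56.1 57.1]
t 9.88 tcp [ 0.5412 -0.0182  0.1641] yaw 75.63 dp [ 0.1318 -0.1527  0.0286] dr [-0.0006  0.0007  0.5007]
```

View pics/w4c.png

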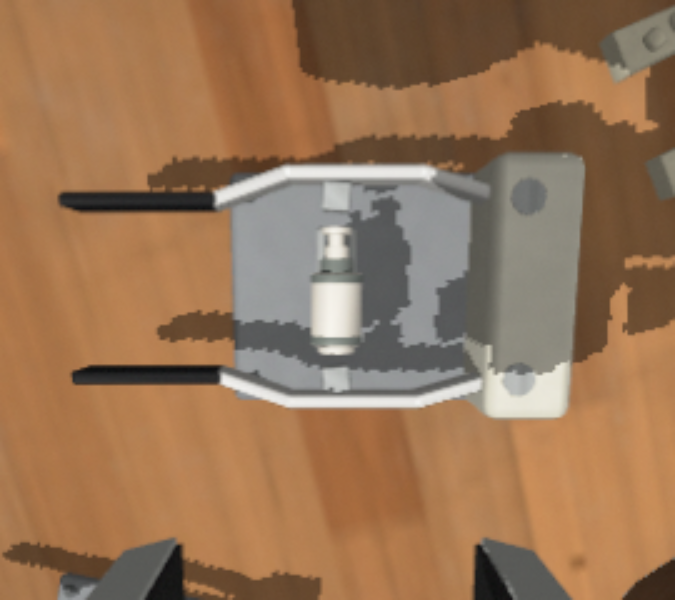

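The capsule lies true in the cradle, 0.4 mm off in x, with about 5 mm gap to each pad. Next I'll turn 90° and go over the handles.

```bash
python3 -c "
from h import *
print(manip.read_state()['q'].round(3))"
```

```text
[-0.162  0.254  1.642  0.     1.248  0.089]
```

Call:
{"api": "send_rows", "payload": {
  "increments": [
    {"delta_pos":[0.03,-0.03,0],"dr":[0,0,0.038]},
    {"delta_pos":[0.06,-0.06,0],"dr":[0,0,0.076]},
    {"delta_pos":[0.09,-0.09,0],"dr":[0,0,0.114]},
    {"delta_pos":[0.11,-0.12,0],"dr":[0,0,0.152]},
    {"delta_pos":[0.132,-0.153,0],"dr":[0,0,0.19]}
  ],
  "jaw": 1
}}

```text
time: 10.3
tool_pos: [0.4835, 0.0651, 0.1646]
tcp_rot: [0.936, 0.351, -0.001, -0.0]
ft_force: [0.0, 0.1, 0.8]
finger_gap: 0.0941
finger_force: 0.0
```

```bash
python3 -c "
from h import *
print(manip.read_state()['q'].round(3))
go(.4836,.0646,.12,-14.5)"
```

```text
[-0.009  0.174  1.749  0.     1.22   0.845]
t 10.30 tcp [0.4835 0.0651 0.1646] yaw 41.08 dp [-0.0004  0.001   0.0891] dr [-1.000e-04  5.000e-04  3.088e-01]
```

q6 ends at about 1.8, in range.

Call:
{"api": "send_rows", "payload": {
  "increments": [
    {"delta_pos":[0,0,0],"dr":[0,0,0.038]},
    {"delta_pos":[0,0,0],"dr":[0,0,0.076]},
    {"delta_pos":[0,0,0.01],"dr":[0,0,0.114]},
    {"delta_pos":[0,0,0.02],"dr":[0,0,0.152]},
    {"delta_pos":[0,0,0.03],"dr":[0,0,0.19]}
  ]
}}

```text
time: 10.72
tool_pos: [0.4838, 0.0646, 0.1496]
tcp_rot: [0.998, 0.06, -0.001, -0.0]
ft_force: [0.3, -0.1, -0.6]
finger_gap: 0.094
finger_force: 0.0
```

Call:
{"api": "send_rows", "payload": {
  "increments": [
    {"delta_pos":[0,0,0.02],"dr":[0,0,0.038]},
    {"delta_pos":[0,0,0.04],"dr":[0,0,0.076]},
    {"delta_pos":[0,0,0.06],"dr":[0,0,0.114]},
    {"delta_pos":[0,0,0.06],"dr":[0,0,0.118]},
    {"delta_pos":[0,0,0.06],"dr":[0,0,0.118]}
  ]
}}

```text
time: 11.13
tool_pos: [0.4835, 0.0643, 0.1196]
tcp_rot: [0.993, -0.121, -0.001, 0.0]
ft_force: [0.7, 0.4, 0.4]
finger_gap: 0.094
finger_force: 0.0
```

Call:
{"api": "send_rows", "payload": {
  "increments": [
    {"delta_pos":[0,0,0],"dr":[0,0,0]},
    {"delta_pos":[0,0,0],"dr":[0,0,0]},
    {"delta_pos":[0,0,0],"dr":[0,0,0]},
    {"delta_pos":[0,0,0],"dr":[0,0,0]},
    {"delta_pos":[0,0,0],"dr":[0,0,0]}
  ]
}}

```text
time: 11.55
tool_pos: [0.4845, 0.0639, 0.1208]
tcp_rot: [0.992, -0.122, 0.0, -0.0]
ft_force: [-0.1, -0.0, 0.3]
finger_gap: 0.0941
finger_force: 0.0
```

```bash
python3 -c "
from h import *
go(.4836,.0646,.026,-14.5)"
```

```text
t 11.55 tcp [0.4845 0.0639 0.1208] yaw -14.05 dp [-0.0022 -0.001   0.1896] dr [-0.     -0.0002  0.0025]
```

Call:
{"api": "send_rows", "payload": {
  "increments": [
    {"delta_pos":[-0.001,-0.001,0.04],"dr":[0,0,0.0025]},
    {"delta_pos":[-0.001,-0.001,0.09],"dr":[0,0,0.0025]},
    {"delta_pos":[-0.001,-0.001,0.14],"dr":[0,0,0.0025]},
    {"delta_pos":[-0.001,-0.001,0.18],"dr":[0,0,0.0025]},
    {"delta_pos":[-0.001,-0.001,0.189],"dr":[0,0,0.0025]}
  ]
}}

```text
time: 11.97
tool_pos: [0.4814, 0.0644, 0.0234]
tcp_rot: [0.992, -0.126, -0.003, 0.0]
ft_force: [-1.5, -0.2, 0.2]
finger_gap: 0.094
finger_force: 0.0
```

Call:
{"api": "send_rows", "payload": {
  "increments": [
    {"delta_pos":[0,0,0],"dr":[0,0,0]},
    {"delta_pos":[0,0,0],"dr":[0,0,0]},
    {"delta_pos":[0,0,0],"dr":[0,0,0]},
    {"delta_pos":[0,0,0],"dr":[0,0,0]},
    {"delta_pos":[0,0,0],"dr":[0,0,0]}
  ],
  "jaw": 0.5,
  "grip_force": 15
}}

```text
time: 12.38
tool_pos: [0.4848, 0.0644, 0.0271]
tcp_rot: [0.992, -0.126, 0.001, -0.0]
ft_force: [0.7, -0.4, -0.3]
finger_gap: 0.0705
finger_force: 0.0
```

```bash
python3 -c "
from h import *
go(.4836,.0646,.026,-14.5);print(manip.read_state()['finger_gap'])"; python3 meas.py wrist5 | grep -E 'hl|hr|caps|pad'
```

```text
t 12.38 tcp [0.4848 0.0644 0.0271] yaw -14.52 dp [-0.0024  0.0003  0.0021] dr [-0.0002 -0.0008 -0.0001]
0.07048477095506792
caps 2993 [ 0.4 -0.5] [44.9 18.6] 89.92142486572266 pct a [-8.5  9. ] b [-22.   -4.   21.1] z [47.4 52.2 55. ]
padL 1319 [ 0.1 34.6] [23.8 15.6] 0.05129328370094299 pct a [-11.2  11.4] b [27.1 37.4 42. ] z [45.1 51.4 55.8]
padR 1314 [  0.1 -34.8] [15.7 23.9] 89.37696075439453 pct a [-11.3  11.3] b [-42.1 -37.5 -27.1] z [45.5 51.4 55.8]
hl 1191 [-77.8  30.4] [33.2 20.6] 27.94420623779297 pct a [-94.6 -61. ] b [28.  31.5 45.7] z [49.4 55.9 60.4]
hr 1198 [-78.2 -38. ] [19.7 36.4] 89.9466552734375 pct a [-94.5 -61.1] b [-47.  -31.8 -28.2] z [49.1 55.9 60.2]
```

Fingers straddle the handles symmetrically. The capsule spans about 44 mm, so I expect plunger contact at roughly 45 mm opening. I'll close in small steps.

Call:
{"api": "send_rows", "payload": {
  "increments": [
    {"delta_pos":[-0.001,0,0.001],"dr":[0,0,0]},
    {"delta_pos":[-0.001,0,0.001],"dr":[0,0,0]},
    {"delta_pos":[-0.001,0,0.001],"dr":[0,0,0]},
    {"delta_pos":[-0.001,0,0.001],"dr":[0,0,0]},
    {"delta_pos":[-0.001,0,0.001],"dr":[0,0,0]}
  ],
  "jaw": 0.42
}}

```text
time: 12.85
tool_pos: [0.484, 0.0649, 0.0257]
tcp_rot: [0.992, -0.127, 0.001, -0.0]
ft_force: [0.6, 1.3, 1.7]
finger_gap: 0.0668
finger_force: 1.3
```

Call:
{"api": "send_rows", "payload": {
  "increments": [
    {"delta_pos":[0,0,0],"dr":[0,0,0]},
    {"delta_pos":[0,0,0],"dr":[0,0,0]},
    {"delta_pos":[0,0,0],"dr":[0,0,0]},
    {"delta_pos":[0,0,0],"dr":[0,0,0]},
    {"delta_pos":[0,0,0],"dr":[0,0,0]}
  ],
  "jaw": 0.36
}}

```text
time: 13.27
tool_pos: [0.4837, 0.0646, 0.0255]
tcp_rot: [0.992, -0.126, 0.0, -0.0]
ft_force: [1.7, 2.9, 1.7]
finger_gap: 0.0637
finger_force: 1.4
```

Call:
{"api": "send_rows", "payload": {
  "increments": [
    {"delta_pos":[0,0,0],"dr":[0,0,0]},
    {"delta_pos":[0,0,0],"dr":[0,0,0]},
    {"delta_pos":[0,0,0],"dr":[0,0,0]},
    {"delta_pos":[0,0,0],"dr":[0,0,0]},
    {"delta_pos":[0,0,0],"dr":[0,0,0]}
  ],
  "jaw": 0.28
}}

```text
time: 13.68
tool_pos: [0.4837, 0.0646, 0.0255]
tcp_rot: [0.992, -0.126, 0.0, 0.0]
ft_force: [2.0, 2.0, 1.7]
finger_gap: 0.0604
finger_force: 1.5
```

Call:
{"api": "send_rows", "payload": {
  "increments": [
    {"delta_pos":[0,0,0],"dr":[0,0,0]},
    {"delta_pos":[0,0,0],"dr":[0,0,0]},
    {"delta_pos":[0,0,0],"dr":[0,0,0]},
    {"delta_pos":[0,0,0],"dr":[0,0,0]},
    {"delta_pos":[0,0,0],"dr":[0,0,0]}
  ],
  "jaw": 0.2
}}

```text
time: 14.1
tool_pos: [0.4835, 0.0646, 0.0254]
tcp_rot: [0.992, -0.126, 0.0, 0.0]
ft_force: [2.1, 3.2, 0.7]
finger_gap: 0.0565
finger_force: 1.6
```

Call:
{"api": "send_rows", "payload": {
  "increments": [
    {"delta_pos":[0,0,0],"dr":[0,0,0]},
    {"delta_pos":[0,0,0],"dr":[0,0,0]},
    {"delta_pos":[0,0,0],"dr":[0,0,0]},
    {"delta_pos":[0,0,0],"dr":[0,0,0]},
    {"delta_pos":[0,0,0],"dr":[0,0,0]}
  ],
  "jaw": 0.13
}}

```text
time: 14.52
tool_pos: [0.4834, 0.0646, 0.0254]
tcp_rot: [0.992, -0.126, 0.0, 0.0]
ft_force: [2.8, 3.3, 0.4]
finger_gap: 0.0529
finger_force: 1.7
```

Call:
{"api": "send_rows", "payload": {
  "increments": [
    {"delta_pos":[0,0,0],"dr":[0,0,0]},
    {"delta_pos":[0,0,0],"dr":[0,0,0]},
    {"delta_pos":[0,0,0],"dr":[0,0,0]},
    {"delta_pos":[0,0,0],"dr":[0,0,0]},
    {"delta_pos":[0,0,0],"dr":[0,0,0]}
  ],
  "jaw": 0.08
}}

```text
time: 14.93
tool_pos: [0.4834, 0.0646, 0.0254]
tcp_rot: [0.992, -0.126, 0.0, 0.0]
ft_force: [2.5, 3.5, 0.1]
finger_gap: 0.0508
finger_force: 1.7
```

Call:
{"api": "send_rows", "payload": {
  "increments": [
    {"delta_pos":[0,0,0],"dr":[0,0,0]},
    {"delta_pos":[0,0,0],"dr":[0,0,0]},
    {"delta_pos":[0,0,0],"dr":[0,0,0]},
    {"delta_pos":[0,0,0],"dr":[0,0,0]},
    {"delta_pos":[0,0,0],"dr":[0,0,0]}
  ],
  "jaw": 0.05
}}

```text
time: 15.35
tool_pos: [0.4835, 0.0646, 0.0254]
tcp_rot: [0.992, -0.126, 0.0, -0.0]
ft_force: [3.5, 2.7, -0.5]
finger_gap: 0.0493
finger_force: 1.9
```

Call:
{"api": "send_rows", "payload": {
  "increments": [
    {"delta_pos":[0,0,0],"dr":[0,0,0]},
    {"delta_pos":[0,0,0],"dr":[0,0,0]},
    {"delta_pos":[0,0,0],"dr":[0,0,0]},
    {"delta_pos":[0,0,0],"dr":[0,0,0]},
    {"delta_pos":[0,0,0],"dr":[0,0,0]}
  ],
  "jaw": 0.02
}}

```text
time: 15.77
tool_pos: [0.4835, 0.0646, 0.0255]
tcp_rot: [0.992, -0.126, 0.0, 0.0]
ft_force: [3.1, 3.0, -0.1]
finger_gap: 0.0478
finger_force: 2.0
```

Call:
{"api": "send_rows", "payload": {
  "increments": [
    {"delta_pos":[0,0,0],"dr":[0,0,0]},
    {"delta_pos":[0,0,0],"dr":[0,0,0]},
    {"delta_pos":[0,0,0],"dr":[0,0,0]},
    {"delta_pos":[0,0,0],"dr":[0,0,0]},
    {"delta_pos":[0,0,0],"dr":[0,0,0]}
  ],
  "jaw": -0.01
}}

```text
time: 16.18
tool_pos: [0.4836, 0.0649, 0.0254]
tcp_rot: [0.992, -0.127, 0.0, -0.0]
ft_force: [3.6, 3.5, -0.5]
finger_gap: 0.0465
finger_force: 2.5
```

Call:
{"api": "send_rows", "payload": {
  "increments": [
    {"delta_pos":[0,0,0],"dr":[0,0,0]},
    {"delta_pos":[0,0,0],"dr":[0,0,0]},
    {"delta_pos":[0,0,0],"dr":[0,0,0]},
    {"delta_pos":[0,0,0],"dr":[0,0,0]},
    {"delta_pos":[0,0,0],"dr":[0,0,0]}
  ],
  "jaw": -0.03
}}

```text
time: 16.6
tool_pos: [0.4836, 0.0651, 0.0254]
tcp_rot: [0.992, -0.127, 0.0, -0.0]
ft_force: [4.3, 5.1, -0.5]
finger_gap: 0.0456
finger_force: 2.9
```

Call:
{"api": "send_rows", "payload": {
  "increments": [
    {"delta_pos":[0,0,0],"dr":[0,0,0]},
    {"delta_pos":[0,0,0],"dr":[0,0,0]},
    {"delta_pos":[0,0,0],"dr":[0,0,0]},
    {"delta_pos":[0,0,0],"dr":[0,0,0]},
    {"delta_pos":[0,0,0],"dr":[0,0,0]}
  ],
  "jaw": -0.05
}}

```text
time: 17.02
tool_pos: [0.4837, 0.0652, 0.0254]
tcp_rot: [0.992, -0.127, 0.0, -0.001]
ft_force: [3.8, 5.0, -1.1]
finger_gap: 0.045
finger_force: 3.9
```

Call:
{"api": "send_rows", "payload": {
  "increments": [
    {"delta_pos":[0,0,0],"dr":[0,0,0]},
    {"delta_pos":[0,0,0],"dr":[0,0,0]},
    {"delta_pos":[0,0,0],"dr":[0,0,0]},
    {"delta_pos":[0,0,0],"dr":[0,0,0]},
    {"delta_pos":[0,0,0],"dr":[0,0,0]}
  ],
  "jaw": -0.07
}}

```text
time: 17.43
tool_pos: [0.4837, 0.0652, 0.0255]
tcp_rot: [0.992, -0.127, 0.0, -0.001]
ft_force: [4.8, 6.0, -0.7]
finger_gap: 0.0438
finger_force: 5.0
```

Net lateral load on the tool is about 7 N along +Y, so the left finger is pressing more. I'll shift the tool slightly to +Y (tool -y) while holding the opening.

Call:
{"api": "send_rows", "payload": {
  "increments": [
    {"delta_pos":[0,-0.0005,0],"dr":[0,0,0]},
    {"delta_pos":[0,-0.001,0],"dr":[0,0,0]},
    {"delta_pos":[0,-0.001,0],"dr":[0,0,0]},
    {"delta_pos":[0,-0.001,0],"dr":[0,0,0]},
    {"delta_pos":[0,-0.001,0],"dr":[0,0,0]}
  ]
}}

```text
time: 17.85
tool_pos: [0.4837, 0.0652, 0.0254]
tcp_rot: [0.992, -0.126, 0.0, -0.0]
ft_force: [4.3, 4.0, -0.8]
finger_gap: 0.0439
finger_force: 5.0
```

Call:
{"api": "send_rows", "payload": {
  "increments": [
    {"delta_pos":[0,0,0],"dr":[0,0,0]},
    {"delta_pos":[0,0,0],"dr":[0,0,0]},
    {"delta_pos":[0,0,0],"dr":[0,0,0]},
    {"delta_pos":[0,0,0],"dr":[0,0,0]},
    {"delta_pos":[0,0,0],"dr":[0,0,0]}
  ],
  "jaw": -0.08
}}

```text
time: 18.27
tool_pos: [0.4837, 0.0652, 0.0254]
tcp_rot: [0.992, -0.126, 0.0, -0.0]
ft_force: [4.5, 3.7, -1.2]
finger_gap: 0.0439
finger_force: 5.6
```

Call:
{"api": "send_rows", "payload": {
  "increments": [
    {"delta_pos":[0,-0.0005,0],"dr":[0,0,0]},
    {"delta_pos":[0,-0.001,0],"dr":[0,0,0]},
    {"delta_pos":[0,-0.0015,0],"dr":[0,0,0]},
    {"delta_pos":[0,-0.0015,0],"dr":[0,0,0]},
    {"delta_pos":[0,-0.0015,0],"dr":[0,0,0]}
  ],
  "jaw": -0.1
}}

```text
time: 18.68
tool_pos: [0.4837, 0.0652, 0.0255]
tcp_rot: [0.992, -0.126, 0.0, 0.001]
ft_force: [3.8, 0.1, -1.5]
finger_gap: 0.0424
finger_force: 6.7
```

Call:
{"api": "send_rows", "payload": {
  "increments": [
    {"delta_pos":[0,0,0],"dr":[0,0,0]},
    {"delta_pos":[0,0,0],"dr":[0,0,0]},
    {"delta_pos":[0,0,0],"dr":[0,0,0]},
    {"delta_pos":[0,0,0],"dr":[0,0,0]},
    {"delta_pos":[0,0,0],"dr":[0,0,0]}
  ],
  "jaw": -0.12
}}

```text
time: 19.1
tool_pos: [0.4838, 0.0653, 0.0254]
tcp_rot: [0.992, -0.126, 0.0, 0.0]
ft_force: [4.0, -3.0, -1.1]
finger_gap: 0.0413
finger_force: 7.8
```

Call:
{"api": "send_rows", "payload": {
  "increments": [
    {"delta_pos":[0,0.0005,0],"dr":[0,0,0]},
    {"delta_pos":[0,0.0005,0],"dr":[0,0,0]},
    {"delta_pos":[0,0.0005,0],"dr":[0,0,0]},
    {"delta_pos":[0,0.0005,0],"dr":[0,0,0]},
    {"delta_pos":[0,0.0005,0],"dr":[0,0,0]}
  ],
  "jaw": -0.14
}}

```text
time: 19.52
tool_pos: [0.4838, 0.0652, 0.0255]
tcp_rot: [0.992, -0.126, 0.0, 0.0]
ft_force: [4.6, -3.1, -1.5]
finger_gap: 0.0405
finger_force: 9.0
```

Call:
{"api": "send_rows", "payload": {
  "increments": [
    {"delta_pos":[0,0,0],"dr":[0,0,0]},
    {"delta_pos":[0,0,0],"dr":[0,0,0]},
    {"delta_pos":[0,0,0],"dr":[0,0,0]},
    {"delta_pos":[0,0,0],"dr":[0,0,0]},
    {"delta_pos":[0,0,0],"dr":[0,0,0]}
  ],
  "jaw": -0.16
}}

```text
time: 19.93
tool_pos: [0.4839, 0.0652, 0.0255]
tcp_rot: [0.992, -0.126, 0.0, 0.0]
ft_force: [4.5, -2.6, -1.2]
finger_gap: 0.0398
finger_force: 10.1
```

Call:
{"api": "send_rows", "payload": {
  "increments": [
    {"delta_pos":[0,0,0],"dr":[0,0,0]},
    {"delta_pos":[0,0,0],"dr":[0,0,0]},
    {"delta_pos":[0,0,0],"dr":[0,0,0]},
    {"delta_pos":[0,0,0],"dr":[0,0,0]},
    {"delta_pos":[0,0,0],"dr":[0,0,0]}
  ],
  "jaw": -0.18
}}

```text
time: 20.35
tool_pos: [0.4839, 0.0652, 0.0254]
tcp_rot: [0.992, -0.126, 0.0, 0.0]
ft_force: [5.1, -3.2, -1.6]
finger_gap: 0.0389
finger_force: 11.2
```

Call:
{"api": "send_rows", "payload": {
  "increments": [
    {"delta_pos":[0,0,0],"dr":[0,0,0]},
    {"delta_pos":[0,0,0],"dr":[0,0,0]},
    {"delta_pos":[0,0,0],"dr":[0,0,0]},
    {"delta_pos":[0,0,0],"dr":[0,0,0]},
    {"delta_pos":[0,0,0],"dr":[0,0,0]}
  ],
  "jaw": -0.19
}}

```text
time: 20.77
tool_pos: [0.4839, 0.0652, 0.0254]
tcp_rot: [0.992, -0.126, 0.0, 0.0]
ft_force: [5.2, -3.3, -0.7]
finger_gap: 0.038
finger_force: 11.6
```

Near the peak now, so one small step at a time.

Call:
{"api": "send_rows", "payload": {
  "increments": [
    {"delta_pos":[0,0,0],"dr":[0,0,0]},
    {"delta_pos":[0,0,0],"dr":[0,0,0]},
    {"delta_pos":[0,0,0],"dr":[0,0,0]},
    {"delta_pos":[0,0,0],"dr":[0,0,0]},
    {"delta_pos":[0,0,0],"dr":[0,0,0]}
  ],
  "jaw": -0.205
}}

```text
time: 21.18
tool_pos: [0.4839, 0.0652, 0.0255]
tcp_rot: [0.992, -0.126, 0.0, 0.0]
ft_force: [4.3, -3.8, -0.7]
finger_gap: 0.0375
finger_force: 12.1
```

Call:
{"api": "send_rows", "payload": {
  "increments": [
    {"delta_pos":[0,0,0],"dr":[0,0,0]},
    {"delta_pos":[0,0,0],"dr":[0,0,0]},
    {"delta_pos":[0,0,0],"dr":[0,0,0]},
    {"delta_pos":[0,0,0],"dr":[0,0,0]},
    {"delta_pos":[0,0,0],"dr":[0,0,0]}
  ],
  "jaw": -0.22
}}

```text
time: 21.6
tool_pos: [0.484, 0.0652, 0.0255]
tcp_rot: [0.992, -0.126, 0.0, 0.0]
ft_force: [5.0, -2.7, -1.5]
finger_gap: 0.037
finger_force: 12.6
```

Call:
{"api": "send_rows", "payload": {
  "increments": [
    {"delta_pos":[0,0,0],"dr":[0,0,0]},
    {"delta_pos":[0,0,0],"dr":[0,0,0]},
    {"delta_pos":[0,0,0],"dr":[0,0,0]},
    {"delta_pos":[0,0,0],"dr":[0,0,0]},
    {"delta_pos":[0,0,0],"dr":[0,0,0]}
  ],
  "jaw": -0.235
}}

```text
time: 22.02
tool_pos: [0.484, 0.0652, 0.0254]
tcp_rot: [0.992, -0.126, 0.0, 0.0]
ft_force: [4.8, -3.4, -1.2]
finger_gap: 0.0367
finger_force: 12.9
```

Call:
{"api": "send_rows", "payload": {
  "increments": [
    {"delta_pos":[0,0,0],"dr":[0,0,0]},
    {"delta_pos":[0,0,0],"dr":[0,0,0]},
    {"delta_pos":[0,0,0],"dr":[0,0,0]},
    {"delta_pos":[0,0,0],"dr":[0,0,0]},
    {"delta_pos":[0,0,0],"dr":[0,0,0]}
  ],
  "jaw": -0.25
}}

```text
time: 22.43
tool_pos: [0.4841, 0.0652, 0.0255]
tcp_rot: [0.992, -0.126, 0.0, 0.0]
ft_force: [4.1, -2.6, -2.1]
finger_gap: 0.0359
finger_force: 13.2
```

Call:
{"api": "send_rows", "payload": {
  "increments": [
    {"delta_pos":[0,0,0],"dr":[0,0,0]},
    {"delta_pos":[0,0,0],"dr":[0,0,0]},
    {"delta_pos":[0,0,0],"dr":[0,0,0]},
    {"delta_pos":[0,0,0],"dr":[0,0,0]},
    {"delta_pos":[0,0,0],"dr":[0,0,0]}
  ],
  "jaw": -0.26
}}

```text
time: 22.85
tool_pos: [0.4841, 0.0652, 0.0255]
tcp_rot: [0.992, -0.126, 0.0, 0.0]
ft_force: [4.6, -3.8, -1.6]
finger_gap: 0.0349
finger_force: 13.0
```

Call:
{"api": "send_rows", "payload": {
  "increments": [
    {"delta_pos":[0,0,0],"dr":[0,0,0]},
    {"delta_pos":[0,0,0],"dr":[0,0,0]},
    {"delta_pos":[0,0,0],"dr":[0,0,0]},
    {"delta_pos":[0,0,0],"dr":[0,0,0]},
    {"delta_pos":[0,0,0],"dr":[0,0,0]}
  ],
  "jaw": -0.27
}}

```text
time: 23.27
tool_pos: [0.4833, 0.0654, 0.0254]
tcp_rot: [0.992, -0.126, -0.0, 0.0]
ft_force: [3.5, -3.6, 0.1]
finger_gap: 0.0342
finger_force: 3.2
```

Force dropped from 13.0 to 3.2 N, which is the click. I'll stop here and open.

Call:
{"api": "send_rows", "payload": {
  "increments": [
    {"delta_pos":[0,0,0],"dr":[0,0,0]},
    {"delta_pos":[0,0,0],"dr":[0,0,0]},
    {"delta_pos":[0,0,0],"dr":[0,0,0]},
    {"delta_pos":[0,0,0],"dr":[0,0,0]},
    {"delta_pos":[0,0,0],"dr":[0,0,0]}
  ],
  "jaw": -0.1
}}

```text
time: 23.68
tool_pos: [0.4825, 0.0656, 0.0253]
tcp_rot: [0.992, -0.126, -0.001, 0.0]
ft_force: [-0.3, -1.7, 3.2]
finger_gap: 0.0423
finger_force: 1.9
```

Call:
{"api": "send_rows", "payload": {
  "increments": [
    {"delta_pos":[0,0,0],"dr":[0,0,0]},
    {"delta_pos":[0,0,0],"dr":[0,0,0]},
    {"delta_pos":[0,0,0],"dr":[0,0,0]},
    {"delta_pos":[0,0,0],"dr":[0,0,0]},
    {"delta_pos":[0,0,0],"dr":[0,0,0]}
  ],
  "jaw": 0.2
}}

```text
time: 24.1
tool_pos: [0.4824, 0.0657, 0.0252]
tcp_rot: [0.992, -0.126, -0.001, 0.0]
ft_force: [-2.7, -2.3, 2.1]
finger_gap: 0.0566
finger_force: 1.6
```

Call:
{"api": "send_rows", "payload": {
  "increments": [
    {"delta_pos":[0,0,0],"dr":[0,0,0]},
    {"delta_pos":[0,0,0],"dr":[0,0,0]},
    {"delta_pos":[0,0,0],"dr":[0,0,0]},
    {"delta_pos":[0,0,0],"dr":[0,0,0]},
    {"delta_pos":[0,0,0],"dr":[0,0,0]}
  ],
  "jaw": 0.45
}}

```text
time: 24.52
tool_pos: [0.484, 0.0658, 0.0254]
tcp_rot: [0.992, -0.126, 0.0, -0.0]
ft_force: [-1.1, -0.2, -0.5]
finger_gap: 0.0679
finger_force: 0.6
```

Call:
{"api": "send_rows", "payload": {
  "increments": [
    {"delta_pos":[0,0,0],"dr":[0,0,0]},
    {"delta_pos":[0,0,0],"dr":[0,0,0]},
    {"delta_pos":[0,0,0],"dr":[0,0,0]},
    {"delta_pos":[0,0,0],"dr":[0,0,0]},
    {"delta_pos":[0,0,0],"dr":[0,0,0]}
  ],
  "jaw": 0.9
}}

```text
time: 24.93
tool_pos: [0.484, 0.0656, 0.0256]
tcp_rot: [0.992, -0.126, 0.0, -0.0]
ft_force: [-0.2, -0.3, -0.1]
finger_gap: 0.0894
finger_force: 0.0
```

Call:
{"api": "send_rows", "payload": {
  "increments": [
    {"delta_pos":[0,0,-0.04],"dr":[0,0,0]},
    {"delta_pos":[0,0,-0.1],"dr":[0,0,0]},
    {"delta_pos":[0,0,-0.17],"dr":[0,0,0]},
    {"delta_pos":[-0.03,0,-0.23],"dr":[0,0,0]},
    {"delta_pos":[-0.06,0,-0.27],"dr":[0,0,0]}
  ]
}}

```text
time: 25.35
tool_pos: [0.4563, 0.0731, 0.1634]
tcp_rot: [0.992, -0.127, 0.002, -0.0]
ft_force: [0.3, 0.3, 0.5]
finger_gap: 0.0892
finger_force: 0.0
```

Call:
{"api": "send_rows", "payload": {
  "increments": [
    {"delta_pos":[0,0,0],"dr":[0,0,0]},
    {"delta_pos":[0,0,0],"dr":[0,0,0]},
    {"delta_pos":[0,0,0],"dr":[0,0,0]},
    {"delta_pos":[0,0,0],"dr":[0,0,0]},
    {"delta_pos":[0,0,0],"dr":[0,0,0]}
  ]
}}

```text
time: 25.77
tool_pos: [0.4542, 0.0729, 0.159]
tcp_rot: [0.992, -0.127, -0.001, 0.0]
ft_force: [-0.2, 0.5, -0.7]
finger_gap: 0.0891
finger_force: 0.0
```

```bash
python3 meas.py wrist6; python3 -c "
import cv2
im=cv2.imread('pics/wrist6.png'); cv2.imwrite('pics/w6.png',im)"
```

```text
housing 0
caps 865 [0.  0.2] [39.  18.3] 89.8580322265625 pct a [-8.8  7.9] b [-19.   -2.   19.4] z [47.  52.2 55.1]
barrel 547 [-0.1  0.2] [38.5 15.4] 89.91627502441406 pct a [-7.   6.7] b [-18.2  -4.5  13. ] z [51.3 53.5 55.3]
padL 364 [ 0.1 34.6] [15.2 23.4] 87.76161193847656 pct a [-10.7  11.2] b [27.1 37.3 41.9] z [45.6 52.4 56. ]
padR 366 [  0.2 -34.7] [23.4 15.5] 0.17893706262111664 pct a [-11.1  11.2] b [-42.1 -37.3 -27.1] z [46.  52.2 55.6]
hl 254 [-78.4  30.4] [36.2  5.1] 0.09281282126903534 pct a [-95.4 -60.5] b [27.9 30.  32.9] z [51.7 55.9 57.1]
hr 244 [-78.5 -31.1] [36.4  4.9] 1.1715179681777954 pct a [-95.5 -60.7] b [-33.8 -31.  -28.9] z [51.8 55.9 57.3]
```

View pics/w6.png

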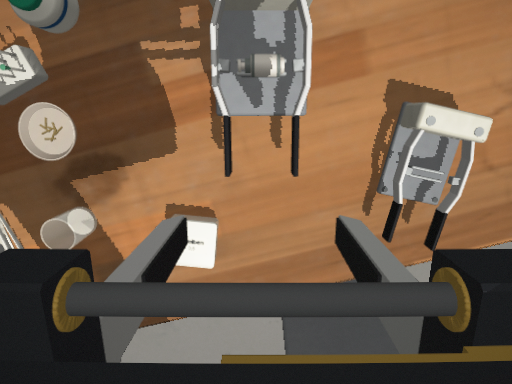

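The capsule is in the cradle at (262,65). It now spans 39 mm instead of 44, so the plunger is about 5 mm in. The handles are open at ±31 mm and the bystanders look undisturbed.

```bash
python3 -c "
from station import manip
print(manip.hand_in())"
```

```text
the job is handed in; nothing more can be done
None
```

The capsule is in the activator's cradle, its plunger clicked home about 5 mm in (felt as a drop from 13 N to 3 N), the handles are open again, and the job is handed in at about 26 s; no verdict was returned.

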